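# Hold the clock-movement jig open at its mark

## Robot

A 6-joint arm with a two-finger parallel gripper is mounted at the origin on the work surface. World frame = base frame: x ahead of the robot, y to its left, z up, the work surface at z = 0. Lengths are in m, angles in degrees, forces in N, time in s.
With the tool pointing down it reaches from about 0.4 to 0.825 m from the base axis. Payload 7 kg.
Tool frame: the origin (TCP) lies midway between the tips of the shut fingers; the grasp point (between the pads) lies 19 mm behind it; z points along the fingers, y is the line along which they close (so a half turn about z gives the same grasp; the last joint's range is limited). The gripper opens to 88 mm and grips with 3 to 60 N. Pads are 19 mm wide; open, the fingers measure 130 mm over their backs; the gripper's body (78 mm by 193 mm) begins 47 mm behind the grasp point.
Start: joints at [88.814, 20.546, 0.682, 0, -70.136, -16.507], TCP at [0.205, 0.643, 0.192] pointing down, gripper open.
Joint ranges: [-176.03, 176.03], [-82.01, 121.73], [-58.28, 71.71], [-173.87, 95.51], [-174.79, -0.11], [-173.66, 173.66]. Speed limits (degrees/s): [136.94, 136.94, 172.46, 180, 180, 180].

## Interface

Orientations are given as [roll, pitch, yaw] about the fixed x, y, z axes, in that order (R = Rz(yaw) Ry(pitch) Rx(roll)).
In Python, from plant import get_state, optics, order gives the robot as it stands. The module is installed in compiled form; this text tells all that it offers.
- The arm moves only by the tool send_rows, never from a script. Its argument "moves" is a list of rows, each an object with "slide": the shift along the tool's x, y, z as a fraction of full scale, a list of three; "turn": the turn about the tool's z as a fraction of full scale; "gripper": the opening, from 0 (shut) to 1 (fully open). A call has exactly 5 rows; each row is the pose to reach, as a shift and turn from the pose commanded when the call began, along the tool's axes at that moment; what a row does not reach only later rows make up. Full scale, the value 1, is 150 mm for a shift and 90 degrees for a turn. A row lasts 1/12 s, in which the tool goes at most 41.7 mm and 7.16 degrees, less where a joint would pass 70% of its speed; a pose out of reach is approached as far as the arm can. A call with a number of a shift or a turn outside -1 to 1 is refused whole. A call with a gripper value outside its range is refused whole. The fingers move at their own pace and stop on an object; "newtons" is the grip in N (left out, the last holds). Time passes only in rows, so rows that repeat a pose let the fingers close, or fill a call up. It gives the time, the measured TCP pose, the force, the opening and the grip force at its end, in the units of the state.
- get_state(): the state, without advancing time (a new reading comes with each control period).
- optics.capture(name): name is "scene" or "top"; returns a dict with "img" (420x560x3 uint8, red, green, blue), "intrinsics" (3x3 intrinsics, pixels), "dist" ([k1, k2, p1, p2, k3] as OpenCV has them; the pictures are not rectified), "origin" and "attitude" of the camera in the world. Camera axes: x right, y down, z forward; pixel columns grow to the right and rows downward; lengths in m; the calibration is good to about 2 mm. A picture is of the moment at which its call begins. There is no depth.
- order.close_job(): hands the job in; it is judged then, once.
Trained networks look in the newest picture that a camera, given by its name, has taken for a name from the list of things; names that differ only in an ending like _2 or _b are one class to them, and where a whole thing is asked for, a point or a joint stands for the part that bears it (a point fixed in the world has none). Each returns a list of dicts, best first, with "p" (0 to 1); they miss things now and then, are a little off and sometimes report something else, mostly with a low value. They report only what shows in the picture. A call takes as long as a camera call. They do not tell look-alikes from the thing itself.
- optics.look_for(camera, name): "location" ([x, y, z] in m, in world coordinates, good to about 4 mm: the middle of the surface that is visible of it).
The state is a dict: "time_s": time; "joints": joint angles; "qd": joint speeds; "joint_torque": joint torques, N m; "tcp_pos": TCP position; "eef_rot": TCP orientation; "contact_force": force on the tool from outside, world axes, zero at the start; "moment": the same for the moment, N m; "gripper_width": finger opening in m; "gripper_force": force on a finger pad.
Only numpy, scipy, OpenCV 4.12 (cv2) and the standard library are available. Lean on these libraries where they do the work, as an engineer would, in place of code of your own. Each camera call takes 0.05 s, during which the arm holds its last target. There are 200 camera calls.

## Task

Fit the loose green square-bored handle down over the brass square post on the sliding jaw of the spring-closed jig until it is fully seated, then pull the jaw open by that handle alone until its white pointer stands within the width of the red clip. Finish while still gripping the handle and holding the jaw there against its spring, so that the clock movement can be lifted out by somebody else. Leave the movement, the red clip and the other things on the bench where they are, and never let the jaw snap shut.

Things in the scene. Friction and masses are not known exactly. Their poses are not given: they have to be found in the camera images.
- handle: Loose pull handle, 74 mm tall, 180 g, standing upright, bore down. Lower part: square steel socket 36 x 36 mm, 32 mm high, with a square blind bore 17 x 17 mm, 30 mm deep. Upper part: square green grip 28 x 28 mm, 32 to 74 mm above the underside; grip it from above. Origin: centre of the underside, z up; x, y square to the faces and bore: any quarter turn fits.
- rig: Spring-closed holding jig, bolted down: dark base plate 340 (x) x 150 (y) x 12 mm, fixed aluminium jaw at its +x end (top 72 mm above the bench), blue spring tube and pedestal at its -x end (tops 43 and 52 mm). Origin: centre of the plate's underside; z up, x along the slide towards the fixed jaw. The sliding jaw opens along the jig's -x, roughly towards the robot.
- post_base (a point): Foot of the brass square post, on the carriage's flat top (60 x 60 mm), 45 mm above the bench. Post 14 x 14 mm, 28 mm tall (top 10 mm tapers to 8 mm), faces square to this point's axes (parallel to the jig's). Seated, the handle's underside rests on the carriage top and its origin is at this point. Moves with the jaw. The jaw plate, 36 mm towards +x, is 15 mm higher.
- jaw (a joint): Travel of the sliding jaw in m: 0 = shut against the movement (the start), growing as it is pulled open along the jig's -x, hard stop at 0.085. The spring pulls it shut: about 4 N at 0, plus 1.1 N for every 10 mm, about 0.5 N of friction.
- pointer_tip (a point): Tip of the white pointer, 4 mm wide, that sticks out from the sliding carriage on the jig's +y side, 58 mm sideways from the post's axis, 20 mm above the bench; moves with the jaw. Axes parallel to the jig's.
- clip_mid (a point): The mark: the point beside the middle of the red clip that the pointer tip meets when exactly on the mark. The clip is a red block 12 mm wide along the slide, on the +y edge of the jig's plate, 2 mm beyond the pointer tip, top 24 mm above the bench, 45 to 70 mm along the jig's -x from the pointer's start. It slides if pushed; leave it. Axes parallel to the jig's.
- movement: Brass clock movement 46 x 66 x 55 mm, 300 g, standing loose on the jig's plate between the sliding and the fixed jaw (top 67 mm above the bench). Origin: centre of its underside. Must stay.
- spare1: Bystander: brass clock movement on a wooden block 70 x 85 mm, 80 mm tall in all. Origin: centre of the underside.
- spare2: Bystander: like spare1.
- glue: Bystander: small white glue bottle with a red cap, 32 mm diameter, 85 mm tall, upright. Origin: centre of the underside.
- driver: Bystander: red-handled screwdriver lying on the bench, along its x axis.
- gear: Bystander: brass gear wheel, 65 mm diameter, 21 mm tall with its hub, lying flat. Origin: centre of the underside.
- pliers: Bystander: red-handled pliers lying on the bench, 165 mm long along its x axis, 13 mm tall.
Mind the look-alikes: they are no part of the job. Leave any blue or pink look-alike of the handle alone.

How it is judged:
By the outcome, as a careful person would: the job done as asked, in the order asked, and still so for the second after the job is handed in, while the arm keeps its last pose, push and grip.
It also fails if it takes over 43 s, if anything falls off the work surface, if the arm or the gripper's body presses on something with over 40 N, if the wrist force passes 120 N, or if a joint passes its speed limit or range.

## Working session

There is one attempt and no reset: what is moved stays moved. The work goes in short steps, Python scripts to look and compute and a tool call to move; the robot and the scene stay as the last step left them, time stands still between calls to the robot, and variables do not carry over. Pictures are saved under pics/ and viewed, at most 10 in all, crops included, and the job is handed in when it is done.

Besides the shell and the picture viewer there is one more tool, called after ">>>" as name([rows], argument=value, ...), one row to a line, values as JSON. send_rows: Moves the arm, as the interface text tells. Shift numbers are shares of 150 mm and turn numbers shares of 90 degrees, none past 1 either way. Its arguments: {"type":"object","properties":{"moves":{"type":"array"},"newtons":{"type":"number"}},"required":["moves"]}

```bash
mkdir -p pics
python3 - <<'E'
from plant import get_state, optics
import cv2
s=get_state();print({k:s[k] for k in('time_s','tcp_pos','eef_rot','gripper_width','contact_force')})
for c in('scene','top'):
    r=optics.capture(c);cv2.imwrite(f'pics/{c}0.png',r['img'][:,:,::-1]);print(c,r['origin'],r['attitude'],r['intrinsics'],r['dist'])
    for n in('handle','rig','post_base','pointer_tip','clip_mid','movement'):
        print(n,[([round(float(v),4) for v in d['location']],round(d['p'],2)) for d in optics.look_for(c,n)][:4])
E
```

```text
{'time_s': 0.0, 'tcp_pos': array([0.20499718, 0.64255678, 0.19143941]), 'eef_rot': array([ 1.79908294e+02, -6.73487349e-03, -1.77014700e+01]), 'gripper_width': 0.0873032257863614, 'contact_force': array([ 0.26237679,  0.23785924, -0.0537706 ])}
scene [1.32026136 0.79180851 0.95844054] [-129.8960631     0.98281693  135.38756818] [[424.3841605    0.         278.79393945]
 [  0.         424.3841605  213.43828015]
 [  0.           0.           1.        ]] [0.00807679 0.         0.         0.         0.        ]
handle [([0.595, 0.1797, 0.0374], 0.75), ([0.5588, 0.3228, 0.0382], 0.74), ([0.7241, 0.2229, 0.0365], 0.69), ([0.7467, 0.3326, 0.0367], 0.67)]
rig [([0.5521, -0.1115, 0.0088], 0.72)]
post_base [([0.595, -0.1127, 0.0482], 0.88)]
pointer_tip [([0.5985, -0.1196, 0.0461], 0.8)]
clip_mid []
movement [([0.6512, -0.1118, 0.0475], 0.71)]
top [0.43040852 0.0550269  1.21972916] [-171.90913158   -1.57782166  -88.45437183] [[380.29564695   0.         278.16745753]
 [  0.         380.29564695 208.12569011]
 [  0.           0.           1.        ]] [-0.04250839  0.          0.          0.          0.        ]
handle [([0.7272, 0.3199, 0.0545], 0.73), ([0.4031, 0.5866, 0.0216], 0.73), ([0.5451, 0.3088, 0.0598], 0.58), ([0.7071, 0.212, 0.0583], 0.54)]
rig [([0.5297, -0.1292, 0.0089], 0.69)]
post_base [([0.5961, -0.1296, 0.0407], 0.9), ([0.4838, 0.2183, 0.058], 0.31)]
pointer_tip [([0.5937, -0.1321, 0.0457], 0.58), ([0.6319, 0.2632, 0.0683], 0.3)]
clip_mid []
movement [([0.669, -0.1206, 0.0543], 0.59), ([0.5273, -0.1306, 0.0092], 0.19)]
```

View pics/scene0.png

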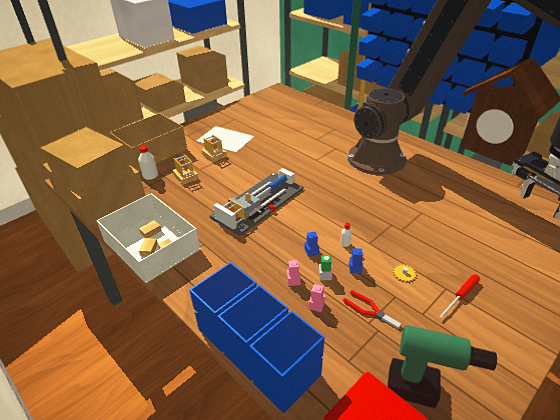

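View pics/top0.png

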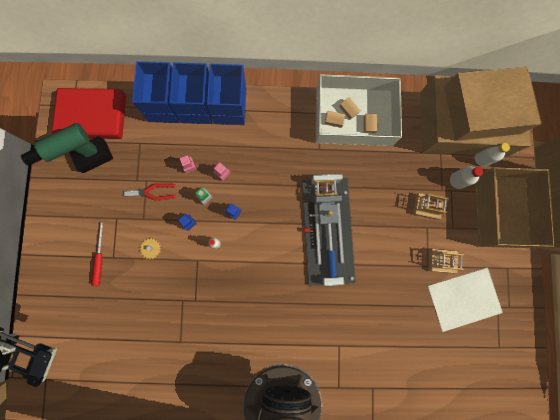

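Scene view: green handle at (326,267), with blue look-alikes at (312,243) and (357,260) and pink ones at (293,272) and (317,297). In the top view, green is at (203,195), blue at (187,222) and (233,211), pink at (187,163) and (221,171). The green one on a steel socket matches the description. The jig is at about (328,230) in the top view. I'll enlarge both areas to confirm.

Run:
```python
import cv2,numpy as np
s=cv2.imread('pics/scene0.png');t=cv2.imread('pics/top0.png')
def c(i,x,y,w,h):return cv2.resize(i[y:y+h,x:x+w],(400,300),interpolation=cv2.INTER_CUBIC)
cv2.imwrite('pics/crop1.png',np.vstack([np.hstack([c(s,296,240,60,45),c(t,180,175,60,45)]),np.hstack([c(s,205,160,104,78),c(t,265,178,148,111)])]))
```

```text
(no output)
```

View pics/crop1.png

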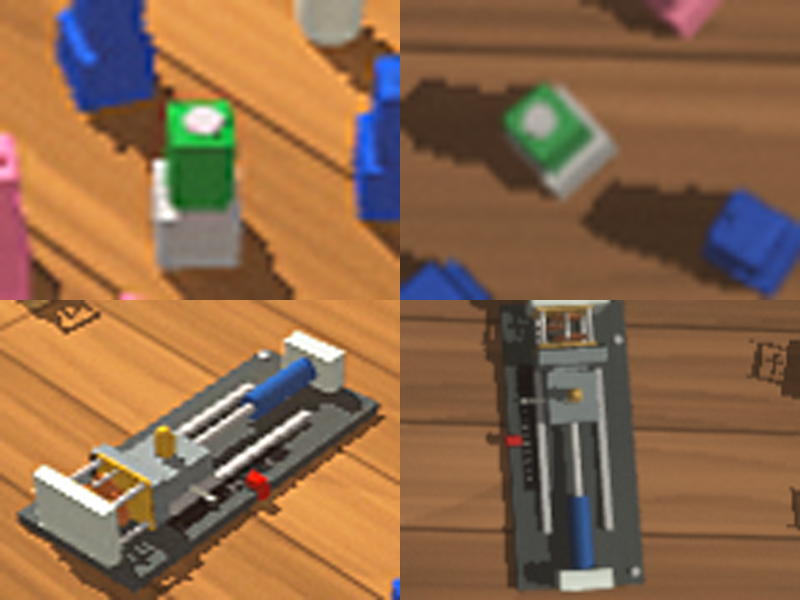

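```bash
cat > h.py <<'E'
import cv2,numpy as np
from scipy.spatial.transform import Rotation as R
from scipy.optimize import minimize
from plant import get_state, optics
def cam(c,save=None):
    r=optics.capture(c)
    if save: cv2.imwrite(save,r['img'][:,:,::-1])
    r['R']=R.from_euler('xyz',r['attitude'],degrees=True).as_matrix()
    return r
def proj(r,P):
    Rt=r['R'].T
    return cv2.projectPoints(np.asarray(P,float).reshape(-1,1,3),cv2.Rodrigues(Rt)[0],-Rt@r['origin'],r['intrinsics'],r['dist'])[0][:,0]
def ray(r,uv,z):
    p=cv2.undistortPoints(np.asarray(uv,float).reshape(-1,1,2),r['intrinsics'],r['dist'])[:,0]
    d=np.c_[p,np.ones(len(p))]@r['R'].T
    return r['origin']+d*((z-r['origin'][2])/d[:,2])[:,None]
def rgb(r):
    i=r['img'].astype(int);return i[...,0],i[...,1],i[...,2]
def near(m,r,P,rad):
    u,v=proj(r,[P])[0];Y,X=np.mgrid[:420,:560]
    return m&(np.hypot(X-u,Y-v)<rad)
def hull(m):
    return cv2.convexHull(np.argwhere(m)[:,::-1].astype(np.float32))[:,0]
S=8
def fill(h,o):
    a=np.zeros((60*S,60*S),np.uint8);cv2.fillConvexPoly(a,np.round((h-o+.5)*S).astype(np.int32),1);return a
def sil(m,r):  # target silhouette supersampled
    k=np.zeros(m.shape,np.uint8);cv2.fillConvexPoly(k,hull(m).astype(np.int32),1)
    o=np.round(np.argwhere(m)[:,::-1].mean(0))-30;o=o.astype(int)
    return np.kron(k[o[1]:o[1]+60,o[0]:o[0]+60],np.ones((S,S),np.uint8)),o
def box(x,y,yaw,rings):
    c,s=np.cos(yaw),np.sin(yaw);P=[]
    for h,z in rings:
        for a,b in((h,h),(h,-h),(-h,h),(-h,-h)):P.append([x+c*a-s*b,y+s*a+c*b,z])
    return np.array(P)
def fit(cams,masks,rings,x0,yaw=None):
    T=[sil(m,r) for m,r in zip(masks,cams)]
    def cost(p):
        q=p if yaw is None else (p[0],p[1],yaw)
        B=box(*q,rings)
        return sum((fill(cv2.convexHull(proj(r,B).astype(np.float32))[:,0],o)!=t).sum()/S/S for r,(t,o) in zip(cams,T))
    best=None
    for y in ([None] if yaw is not None else np.radians(np.arange(0,90,15))):
        p0=list(x0)+([] if y is None else [y])
        n=len(p0);sx=np.vstack([p0]+[np.array(p0)+np.eye(n)[i]*(.008 if i<2 else .2) for i in range(n)])
        m=minimize(cost,p0,method='Nelder-Mead',options=dict(initial_simplex=sx,xatol=1e-5,fatol=.01))
        if best is None or m.fun<best.fun:best=m
    return best.x,best.fun,[t.sum()/S/S for t,_ in T]
GRIP=[(.014,.032),(.014,.074)];POST=[(.007,.045),(.007,.063),(.004,.073)]
def green(r):
    a,g,b=rgb(r);return (g>a*1.4)&(g>b*1.25)&(g>50)
E
python3 - <<'E'
from h import *
s,t=cam('scene'),cam('top')
P=[.72,.215,.05]
M=[near(green(r),r,P,25) for r in(s,t)]
print('handle',fit((s,t),M,GRIP,P[:2]),[fit((r,),(m,),GRIP,P[:2])[0] for r,m in zip((s,t),M)])
# plate edges in top view
a,g,b=rgb(t);m=(a-b<12)
L=[];Rr=[]
for v in range(195,278):
    u=np.where(m[v,290:370])[0]+290
    L.append((u.min()-.5,v));Rr.append((u.max()+.5,v))
for n,E in(('L',L),('R',Rr)):
    w=ray(t,E,.012);vx,vy,x,y=cv2.fitLine(w[:,:2].astype(np.float32),cv2.DIST_HUBER,0,.01,.01)[:,0]
    print(n,np.degrees(np.arctan2(vy,vx)),x,y)
for n,r in(('s',s),('t',t)):
    a,g,b=rgb(r)
    m=near((a>g*1.9)&(a>b*1.9)&(a>90),r,[.55,-.07,.02],30);q=np.argwhere(m)[:,::-1]
    print(n,'clip',len(q),q.mean(0),ray(r,[q.mean(0)],.02))
    m=near((a>b*1.8)&(g>b*1.3)&(a>110),r,[.597,-.125,.06],9);q=np.argwhere(m)[:,::-1];print(n,'post',len(q),q.min(0),q.max(0),ray(r,[q.mean(0)],.06))
    print('white',[])
E
```

```text
Traceback (most recent call last):
  File "h.py", line 37, in fit
    T=[sil(m,r) for m,r in zip(masks,cams)]
       ~~~^^^^^
  File "h.py", line 28, in sil
    k=np.zeros(m.shape,np.uint8);cv2.fillConvexPoly(k,hull(m).astype(np.int32),1)
                                                      ~~~~^^^
  File "h.py", line 23, in hull
    return cv2.convexHull(np.argwhere(m)[:,::-1].astype(np.float32))[:,0]
           ~~~~~~~~~~~~~~~~~~~~~~~~~~~~~~~~~~~~~~~~~~~~~~~~~~~~~~~~~^^^^^
TypeError: 'NoneType' object is not subscriptable
```

```bash
cat > a.py <<'E'
from h import *
s,t=cam('scene'),cam('top')
for r,uv in((s,(326,263)),(t,(203,195))): print(ray(r,[uv],.05),r['img'][uv[1],uv[0]],green(r).sum(), proj(r,[[.6,-.12,.045]]))
P=(ray(s,[(326,263)],.05)+ray(t,[(203,195)],.05))[0]/2
M=[near(green(r),r,P,18) for r in(s,t)]
print([m.sum() for m in M])
print('handle',fit((s,t),M,GRIP,P[:2]),[fit((r,),(m,),GRIP,P[:2])[0] for r,m in zip((s,t),M)])
a,g,b=rgb(t);m=(a-b<12)
L=[];Rr=[]
for v in range(195,278):
    u=np.where(m[v,290:370])[0]+290
    L.append((u.min()-.5,v));Rr.append((u.max()+.5,v))
for n,E in(('L',L),('R',Rr)):
    w=ray(t,E,.012);vx,vy,x,y=cv2.fitLine(w[:,:2].astype(np.float32),cv2.DIST_HUBER,0,.01,.01)[:,0]
    print(n,np.degrees(np.arctan2(vy,vx)),x,y)
for n,r in(('s',s),('t',t)):
    a,g,b=rgb(r)
    m=near((a>g*1.9)&(a>b*1.9)&(a>90),r,[.54,-.06,.02],30);q=np.argwhere(m)[:,::-1]
    print(n,'clip',len(q),q.mean(0),ray(r,[q.mean(0)],.02))
    m=near((a>b*1.8)&(g>b*1.3)&(a>110),r,[.597,-.125,.06],9);q=np.argwhere(m)[:,::-1];print(n,'post',len(q),q.min(0),q.max(0),ray(r,[q.mean(0)],.06))
E
python3 a.py
```

```text
[[0.63041463 0.26671516 0.05      ]] [38 96 36] 6917 [[246.5449977  202.37731522]]
[[0.63157619 0.26227604 0.05      ]] [ 65 145  77] 1397 [[325.12713166 209.01947984]]
[np.int64(137), np.int64(70)]
handle (array([0.63421317, 0.26653955, 0.73067912]), np.float64(37.265625), [np.float64(160.0), np.float64(99.0)]) [array([0.63387777, 0.26689412, 0.70959306]), array([0.63514743, 0.26623325, 0.76546711])]
L 4.3301234 0.50992614 -0.06278769
R 4.419864 0.52078646 -0.20837557
s clip 34 [271.70588235 207.44117647] [[ 0.53755987 -0.05989715  0.02      ]]
s post 65 [238 189] [250 206] [[ 0.58733657 -0.13938884  0.06      ]]
t clip 25 [306.64 229.52] [[ 0.53616422 -0.0655058   0.02      ]]
t post 12 [329 211] [331 214] [[ 0.5874377  -0.13300021  0.06      ]]
```

Run:
```python
from h import *
s,t=cam('scene'),cam('top')
yaw=np.radians(4.37)
print(ray(s,[(247.6,193.3)],.073),ray(s,[(247.6,197.2)],.058))
Ms=[]
for r,P,rad in((s,[.588,-.131,.058],6),(t,[.588,-.131,.06],7)):
    a,g,b=rgb(r);m=near((a>b*1.6)&(g>b*1.2)&(a>90),r,P,rad);Ms.append(m);q=np.argwhere(m)[:,::-1];print(len(q),q.min(0),q.max(0))
print([fit((r,),(m,),POST,(.588,-.131),yaw) for r,m in zip((s,t),Ms)],fit((s,t),Ms,POST,(.588,-.131),yaw))
u,v=np.round(proj(s,[[.588,-.131,.058]])[0]).astype(int);a,g,b=rgb(s);print(u,v);print((a-b)[v-10:v+10,u-9:u+10])
```

```text
[[ 0.5861299  -0.12748335  0.073     ]] [[ 0.58854091 -0.12620569  0.058     ]]
46 [242 191] [250 200]
20 [327 211] [331 215]
[(array([ 0.58565234, -0.13662695]), np.float64(21.5), [np.float64(62.0)]), (array([ 0.5866612 , -0.13053409]), np.float64(7.5), [np.float64(21.0)])] (array([ 0.58637405, -0.13133336]), np.float64(30.171875), [np.float64(62.0), np.float64(21.0)])
247 197
[[138 140 144 145 149 147 148 150 149 150 157 160 167 112  22  -3   6   7
    7]
 [145 143 140 139 143 147 148 149 151 153 166 108  15  -8  -2   9  12   9
   10]
 [149 148 144 143 142 146 146 151 157 168 111  24  -1   8   8  11  10  10
   10]
 [149 146 149 144 139 142 147 157 104  10  -8   0   8   8   9   7  12  16
   19]
 [147 147 150 149 154 154 156 100  10  -9  -4   3   6  10   8  14  17  17
   19]
 [149 146 149 156 165 104  10 -18   4  60  23   1  10  13  14  19   9  20
   17]
 [151 154 156 160 111  22 -10  42 193 212 195  36  -1  12  18  12  19  17
   13]
 [128 157 105  16  -7  -4  -5 117 155 150 131  79  10   8  18  17  14  15
   12]
 [116  71  11  -2   7  -2  24  88 126 115 117 122  87   8  -2   9  13  
[... 201 characters left out ...]
  61 121 119 118 122  75   5  -1   1   0   0
    1]
 [  0  -1   1   0   1  -2  -6  61 126 125 118 126  75   7  -5  -1  -2  -2
    1]
 [  2   1   1   1   0   1  -5   5  65 116 129  80  12  -4  -4   1   0   2
    1]
 [ -5   1   3   1   0   1  -3  -4 -13   5  27   1   1   6  10   3   0   1
    3]
 [ -9  -6   0   1   1   1  -1   1  -1   1   1   3   3   7   4   1   0   3
    8]
 [ 29  -9  -9  -2  -1   1   1   0   1   2  -4   2   5   9   5   8   7   9
    5]
 [166  80   9 -11 -10  -3   0  -1   3  -2   0   1   1   1   7   7   5   8
    7]
 [111 186 187  97  10  -9  -5  -4   2  -1   2  -2   2   5   7   7   7   7
    9]
 [108 106 109 220 194  55 -11  -4   1   1   1   4   8   7   7   6  10   7
    7]]
```

Crop: the green grip sits on a square steel socket at scene (326,267) / top (203,195). It is the only green one, so it is the real handle, at world ≈(0.634, 0.2665), yaw ≈42° mod 90. The jig yaw is 4.4° and the post is at about (0.587, −0.129). I'll travel above the handle and pre-narrow the fingers so they clear the look-alikes.

>>> send_rows([
  {"slide":[0.25,0.11,0],"turn":0,"gripper":0.65},
  {"slide":[0.5,0.22,0],"turn":0,"gripper":0.65},
  {"slide":[0.75,0.33,0],"turn":0,"gripper":0.65},
  {"slide":[1,0.435,0],"turn":0,"gripper":0.65},
  {"slide":[1,0.435,0],"turn":0,"gripper":0.65},
])

```text
time_s: 1.42
tcp_pos: [0.3321, 0.5311, 0.1929]
eef_rot: [180.0, -0.0, -17.9]
contact_force: [-0.7, -0.2, -0.1]
gripper_width: 0.0602
gripper_force: 0.0
```

>>> send_rows([
  {"slide":[0.25,0.11,0],"turn":0,"gripper":0.65},
  {"slide":[0.5,0.22,0],"turn":0,"gripper":0.65},
  {"slide":[0.75,0.33,0],"turn":0,"gripper":0.65},
  {"slide":[1,0.435,0],"turn":0,"gripper":0.65},
  {"slide":[1,0.435,0],"turn":0,"gripper":0.65},
])

```text
time_s: 1.83
tcp_pos: [0.4552, 0.4233, 0.1925]
eef_rot: [180.0, -0.0, -17.9]
contact_force: [-1.0, 0.4, 0.7]
gripper_width: 0.0568
gripper_force: 0.0
```

>>> send_rows([
  {"slide":[0.25,0.11,0],"turn":0.07,"gripper":0.65},
  {"slide":[0.5,0.22,0],"turn":0.14,"gripper":0.65},
  {"slide":[0.75,0.33,0],"turn":0.21,"gripper":0.65},
  {"slide":[1,0.435,0],"turn":0.28,"gripper":0.65},
  {"slide":[1,0.435,0],"turn":0.338,"gripper":0.65},
])

```text
time_s: 2.25
tcp_pos: [0.5784, 0.3152, 0.192]
eef_rot: [180.0, -0.1, -48.7]
contact_force: [-0.6, 1.7, -0.2]
gripper_width: 0.057
gripper_force: 0.0
```

```bash
cat > to.py <<'E'
import sys,numpy as np
from plant import get_state
s=get_state();x,y,z,yaw=map(float,sys.argv[1:5]);p=s['tcp_pos'];a=np.radians(s['eef_rot'][2])
d=np.array([x,y,z])-p
print('t',round(s['time_s'],2),'tcp',p.round(4),'rot',s['eef_rot'].round(2),'w',round(s['gripper_width'],4),'gf',round(float(s['gripper_force']),1),'F',s['contact_force'].round(1))
print('shares',np.round(np.array([d[0]*np.cos(a)+d[1]*np.sin(a),d[0]*np.sin(a)-d[1]*np.cos(a),-d[2]])/.15,3),'turn',round(-(yaw-s['eef_rot'][2])/90,3))
E
python3 to.py .6342 .2665 .037 -48.1
```

```text
t 2.25 tcp [0.5784 0.3152 0.192 ] rot [ 1.7996e+02 -7.0000e-02 -4.8700e+01] w 0.057 gf 0.0 F [-0.6  1.7 -0.2]
shares [ 0.489 -0.065  1.033] turn -0.007
```

>>> send_rows([
  {"slide":[0.25,-0.03,0.1],"turn":0,"gripper":0.65},
  {"slide":[0.489,-0.065,0.2],"turn":-0.006,"gripper":0.65},
  {"slide":[0.489,-0.065,0.33],"turn":-0.006,"gripper":0.65},
  {"slide":[0.489,-0.065,0.4],"turn":-0.006,"gripper":0.65},
  {"slide":[0.489,-0.065,0.4],"turn":-0.006,"gripper":0.65},
])

```text
time_s: 2.67
tcp_pos: [0.629, 0.2706, 0.1291]
eef_rot: [179.7, 0.1, -47.7]
contact_force: [0.1, -0.3, -1.1]
gripper_width: 0.0573
gripper_force: 0.0
```

```bash
python3 to.py .6342 .2665 .037 -48.1
```

```text
t 2.67 tcp [0.629  0.2706 0.1291] rot [ 1.7971e+02  7.0000e-02 -4.7650e+01] w 0.0573 gf 0.0 F [ 0.1 -0.3 -1.1]
shares [ 0.043 -0.007  0.614] turn 0.005
```

>>> send_rows([
  {"slide":[0.043,-0.007,0],"turn":0.003,"gripper":0.65},
  {"slide":[0.043,-0.007,0.1],"turn":0.003,"gripper":0.65},
  {"slide":[0.043,-0.007,0.2],"turn":0.003,"gripper":0.65},
  {"slide":[0.043,-0.007,0.25],"turn":0.003,"gripper":0.65},
  {"slide":[0.043,-0.007,0.25],"turn":0.003,"gripper":0.65},
])

```text
time_s: 3.08
tcp_pos: [0.6349, 0.268, 0.0942]
eef_rot: [179.9, 0.0, -47.8]
contact_force: [0.7, -0.2, -0.2]
gripper_width: 0.0568
gripper_force: 0.0
```

```bash
python3 to.py .6342 .2665 .037 -48.1
```

```text
t 3.08 tcp [0.6349 0.268  0.0942] rot [ 1.7992e+02  2.0000e-02 -4.7790e+01] w 0.0568 gf 0.0 F [ 0.7 -0.2 -0.2]
shares [0.004 0.01  0.382] turn 0.003
```

>>> send_rows([
  {"slide":[0.003,0.006,0.1],"turn":0.003,"gripper":0.65},
  {"slide":[0.003,0.006,0.2],"turn":0.003,"gripper":0.65},
  {"slide":[0.003,0.006,0.3],"turn":0.003,"gripper":0.65},
  {"slide":[0.003,0.006,0.37],"turn":0.003,"gripper":0.65},
  {"slide":[0.003,0.006,0.37],"turn":0.003,"gripper":0.65},
])

```text
time_s: 3.5
tcp_pos: [0.6345, 0.2666, 0.0381]
eef_rot: [179.9, 0.0, -48.1]
contact_force: [0.4, -0.4, 0.0]
gripper_width: 0.0573
gripper_force: 0.0
```

>>> send_rows([
  {"slide":[0,0,0],"turn":0,"gripper":0.4},
  {"slide":[0,0,0],"turn":0,"gripper":0.2},
  {"slide":[0,0,0],"turn":0,"gripper":0.15},
  {"slide":[0,0,0],"turn":0,"gripper":0.15},
  {"slide":[0,0,0],"turn":0,"gripper":0.15},
], newtons=40)

```text
time_s: 3.92
tcp_pos: [0.6357, 0.2669, 0.0402]
eef_rot: [-179.9, -0.0, -48.1]
contact_force: [0.3, -0.1, 0.5]
gripper_width: 0.0294
gripper_force: 0.4
```

```bash
python3 to.py .6342 .2665 .037 -48.1
python3 - <<'E'
from h import *
r=cam('scene','pics/s1.png')
cv2.imwrite('pics/s1c.png',cv2.resize(r['img'][200:305,256:396,::-1],(560,420)))
E
```

```text
t 3.92 tcp [0.6357 0.2669 0.0402] rot [-1.7993e+02 -1.0000e-02 -4.8110e+01] w 0.0294 gf 0.4 F [ 0.3 -0.1  0.5]
shares [-0.005  0.01   0.021] turn -0.0
```

View pics/s1c.png

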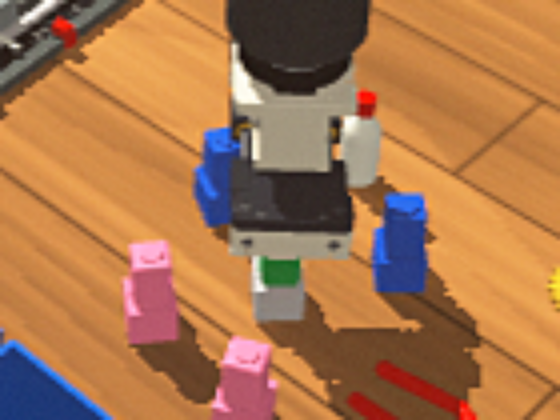

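The fingers straddle the green grip (crop (280,270)) and the look-alikes are undisturbed. I'll finish closing, then lift.

>>> send_rows([
  {"slide":[0,0,0],"turn":0,"gripper":0.1},
  {"slide":[0,0,0],"turn":0,"gripper":0.1},
  {"slide":[0,0,0],"turn":0,"gripper":0.1},
  {"slide":[0,0,0],"turn":0,"gripper":0.1},
  {"slide":[0,0,0],"turn":0,"gripper":0.1},
])

```text
time_s: 4.38
tcp_pos: [0.6383, 0.2685, 0.0423]
eef_rot: [-179.6, -0.1, -48.0]
contact_force: [2.2, 1.5, 8.8]
gripper_width: 0.0089
gripper_force: 4.5
```

>>> send_rows([
  {"slide":[0,0,-0.1],"turn":0,"gripper":0.1},
  {"slide":[0,0,-0.3],"turn":0,"gripper":0.1},
  {"slide":[0,0,-0.55],"turn":0,"gripper":0.1},
  {"slide":[0,0,-0.8],"turn":0,"gripper":0.1},
  {"slide":[0,0,-0.8],"turn":0,"gripper":0.1},
])

```text
time_s: 4.8
tcp_pos: [0.6393, 0.2683, 0.1686]
eef_rot: [-179.3, -0.2, -48.0]
contact_force: [1.3, 1.1, 1.7]
gripper_width: 0.0091
gripper_force: 0.0
```

```bash
python3 to.py .587 -.129 .16 -85.6
```

```text
t 4.8 tcp [0.6393 0.2683 0.1686] rot [-179.33   -0.2   -48.05] w 0.0091 gf 0.0 F [1.3 1.1 1.7]
shares [1.737 2.03  0.058] turn 0.417
```

The fingers closed to 9 mm, so the grasp slipped. I'll look.

Run:
```python
from h import *
s,t=cam('scene','pics/s2.png'),cam('top','pics/t2.png')
a=cv2.resize(s['img'][200:305,256:396,::-1],(400,300),interpolation=2);b=cv2.resize(t['img'][150:255,150:290,::-1],(400,300),interpolation=2)
cv2.imwrite('pics/c2.png',np.hstack([a,b]))
```

```text
(no output)
```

View pics/c2.png

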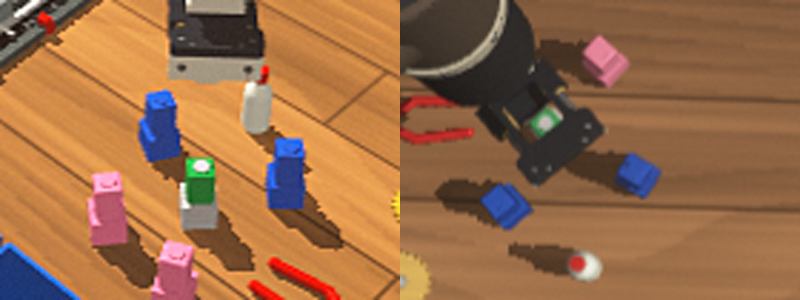

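Run:
```python
from h import *
s,t=cam('scene'),cam('top')
P=[.634,.266,.053];M=[near(green(r),r,P,18) for r in(s,t)]
print('handle s',fit((s,),(M[0],),GRIP,P[:2]), M[1].sum())
q=get_state()['tcp_pos'];print(q)
for r,o in((s,(256,200)),(t,(150,150))):
    for n,X in(('tcp',q),('grasp',q+[0,0,.019])):
        print(n,proj(r,[X])[0],'crop',(proj(r,[X])[0]-o)/.35)
    print('hand crop',(proj(r,[[.634,.2665,.074],[.634,.2665,0]])-o)/.35)
    print(r['origin'],r['attitude'])
    for d in optics.look_for('scene' if r is s else 'top','handle'):print(d['location'].round(3) if hasattr(d['location'],'round') else d['location'],d['p'])
```

```text
handle s (array([0.63371552, 0.26692076, 0.71737613]), np.float64(13.46875), [np.float64(164.0)]) 37
[0.63471603 0.26642334 0.15867164]
tcp [327.03403499 236.4195095 ] crop [202.95438569 104.05574142]
grasp [327.42256902 231.30907537] crop [204.06448291  89.45450107]
hand crop [[198.80192992 165.26322195]
 [195.02888341 214.74223921]]
[1.32026136 0.79180851 0.95844054] [-129.8960631     0.98281693  135.38756818]
[0.7254, 0.2267, 0.0356] 0.87
[0.7465, 0.3301, 0.0377] 0.81
[0.5948, 0.1826, 0.0307] 0.79
[0.648, 0.2787, 0.0425] 0.76
[0.5589, 0.3295, 0.039] 0.64
tcp [195.1572232  187.15189957] crop [129.02063771 106.14828448]
grasp [193.87297939 185.81868182] crop [125.35136969 102.33909091]
hand crop [[143.82446158 122.28421373]
 [155.21430316 134.05533632]]
[0.43040852 0.0550269  1.21972916] [-171.90913158   -1.57782166  -88.45437183]
[0.7045, 0.2109, 0.0607] 0.66
[0.5903, 0.1703, 0.0748] 0.61
[0.635, 0.2667, 0.0723] 0.4
```

Run:
```python
from h import *
s,t=cam('scene','pics/s3.png'),cam('top','pics/t3.png')
print(get_state()['tcp_pos'],get_state()['eef_rot'],get_state()['gripper_width'])
a=cv2.resize(s['img'][190:290,290:356,::-1],(396,600),interpolation=2);b=cv2.resize(t['img'][150:225,170:220,::-1],(400,600),interpolation=2)
cv2.imwrite('pics/c3.png',np.hstack([a,b]))
```

```text
[0.63482784 0.2663479  0.15798137] [ 1.79870542e+02  1.35083635e-02 -4.81139838e+01] 0.008902372825735671
```

View pics/c3.png

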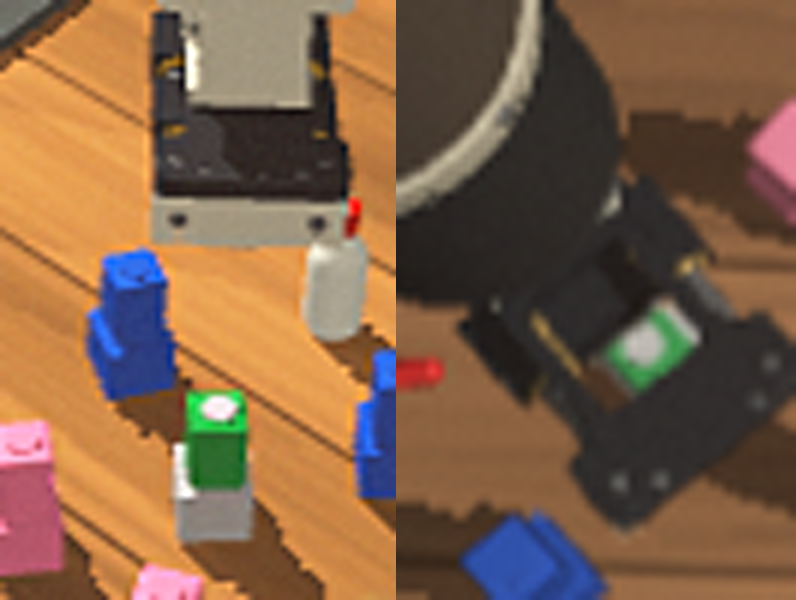

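Run:
```python
from h import *
for c in('scene','top'):
    r=cam(c);p=get_state();Rm=R.from_euler('xyz',p['eef_rot'],degrees=True).as_matrix();o=(290,190) if c=='scene' else (170,150);k=6 if c=='scene' else 8;ad=0 if c=='scene' else 396
    print(c,'base',proj(r,[[0,0,0]])[0])
    for nm,L in(('tcp',[0,0,0]),('tip+x',[.0095,0,0]),('tip-x',[-.0095,0,0]),('body++',[.039,.0965,-.066]),('body-+',[-.039,.0965,-.066]),('body+-',[.039,-.0965,-.066]),('body--',[-.039,-.0965,-.066]),('fl',[0,0,-.19])):
        q=proj(r,[p['tcp_pos']+Rm@np.array(L)])[0];print(nm,q.round(1),((q-o)*k+[ad,0]).round())
```

```text
scene base [375.6503941  158.71285051]
tcp [327.  236.6] [222. 280.]
tip+x [323.5 236.5] [201. 279.]
tip-x [330.4 236.7] [243. 280.]
body++ [313.5 195.8] [141.  35.]
body-+ [341.3 196.5] [308.  39.]
body+- [313.7 243.3] [142. 320.]
body-- [345.3 244.3] [332. 326.]
fl [331.2 180.3] [247. -58.]
top base [281.37623637 404.40080706]
tcp [195.2 187. ] [597. 296.]
tip+x [197.8 184.9] [618. 279.]
tip-x [192.5 189.2] [576. 313.]
body++ [224.8 200.2] [834. 402.]
body-+ [201.7 219.1] [650. 553.]
body+- [179.6 146.2] [473. -30.]
body-- [156.7 164.4] [289. 115.]
fl [179.8 171.1] [475. 168.]
```

Image evidence: the body edge, predicted at crop row 320, appears at row 243. No fingertip shows at the stated TCP, and the green grip stayed visible and unmoved while the fingers closed. So the real fingertips are some 35–48 mm higher than reported. I'll test this by going lower with the fingers straddling, which is safe under either hypothesis, and close gently to see what width they stop at.

>>> send_rows([
  {"slide":[0,0,0],"turn":0,"gripper":0.65},
  {"slide":[0,0,0.15],"turn":0,"gripper":0.65},
  {"slide":[0,0,0.3],"turn":0,"gripper":0.65},
  {"slide":[0,0,0.4],"turn":0,"gripper":0.65},
  {"slide":[0,0,0.4],"turn":0,"gripper":0.65},
])

```text
time_s: 5.72
tcp_pos: [0.6332, 0.2655, 0.0953]
eef_rot: [179.7, 0.1, -48.1]
contact_force: [-0.7, 0.9, -1.2]
gripper_width: 0.0366
gripper_force: 0.0
```

>>> send_rows([
  {"slide":[0,0,0],"turn":0,"gripper":0.65},
  {"slide":[0,0,0],"turn":0,"gripper":0.65},
  {"slide":[0,0,0.15],"turn":0,"gripper":0.65},
  {"slide":[0,0,0.3],"turn":0,"gripper":0.65},
  {"slide":[0,0,0.4],"turn":0,"gripper":0.65},
])

```text
time_s: 6.13
tcp_pos: [0.6358, 0.2671, 0.0396]
eef_rot: [-179.9, 0.0, -48.1]
contact_force: [-1.4, -0.0, -1.0]
gripper_width: 0.0566
gripper_force: 0.0
```

Run:
```python
from h import *
s=cam('scene','pics/s4.png');t=cam('top')
cv2.imwrite('pics/c4.png',np.hstack([cv2.resize(s['img'][210:290,296:356,::-1],(390,520),interpolation=2),cv2.resize(t['img'][155:225,175:229,::-1],(401,520),interpolation=2)]))
q=get_state();print(q['tcp_pos'],q['contact_force'],q['gripper_width'],proj(s,[q['tcp_pos']]))
```

```text
[0.63442319 0.2661175  0.0379528 ] [-0.6306761  -0.86362107 -0.32874082] 0.05681546889957582 [[324.73096558 266.45080635]]
```

View pics/c4.png

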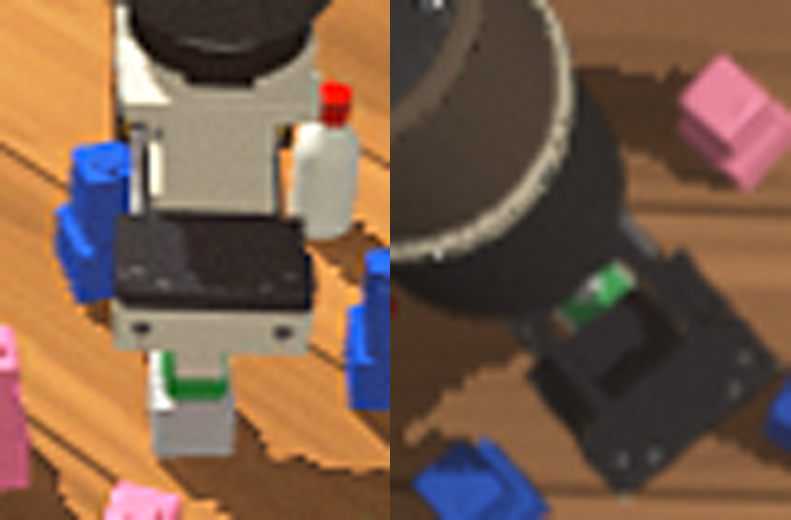

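The right-hand crop shows the gripper. In the left crop the near fingertip (195,378) covers only the upper part of the green grip (bottom edge at y≈400), so its tip is about 20 mm higher than the TCP reading. Hence the squeeze-off. I'll go 19 mm lower and close.

>>> send_rows([
  {"slide":[0,0,0.06],"turn":0,"gripper":0.65},
  {"slide":[0,0,0.125],"turn":0,"gripper":0.65},
  {"slide":[0,0,0.125],"turn":0,"gripper":0.65},
  {"slide":[0,0,0.125],"turn":0,"gripper":0.5},
  {"slide":[0,0,0.125],"turn":0,"gripper":0.4},
], newtons=20)

```text
time_s: 6.65
tcp_pos: [0.6358, 0.2669, 0.0213]
eef_rot: [-180.0, -0.0, -48.1]
contact_force: [-0.2, -0.3, -0.6]
gripper_width: 0.0487
gripper_force: 0.0
```

>>> send_rows([
  {"slide":[0,0,0],"turn":0,"gripper":0.35},
  {"slide":[0,0,0],"turn":0,"gripper":0.3},
  {"slide":[0,0,0],"turn":0,"gripper":0.28},
  {"slide":[0,0,0],"turn":0,"gripper":0.28},
  {"slide":[0,0,0],"turn":0,"gripper":0.28},
])

```text
time_s: 7.07
tcp_pos: [0.6357, 0.2669, 0.021]
eef_rot: [-180.0, -0.0, -48.1]
contact_force: [0.3, 0.7, 2.9]
gripper_width: 0.0281
gripper_force: 19.5
```

```bash
python3 to.py .6342 .2665 .019 -48.1
```

```text
t 7.07 tcp [0.6357 0.2669 0.021 ] rot [-1.7996e+02 -1.0000e-02 -4.8100e+01] w 0.0281 gf 19.5 F [0.3 0.7 2.9]
shares [-0.005  0.009  0.014] turn -0.0
```

Gripped: width 28.1 mm, 19.5 N. I'll firm up the grip and lift.

>>> send_rows([
  {"slide":[0,0,0],"turn":0,"gripper":0.2},
  {"slide":[0,0,0],"turn":0,"gripper":0.15},
  {"slide":[0,0,0],"turn":0,"gripper":0.15},
  {"slide":[0,0,-0.03],"turn":0,"gripper":0.15},
  {"slide":[0,0,-0.1],"turn":0,"gripper":0.15},
], newtons=45)

```text
time_s: 7.48
tcp_pos: [0.6338, 0.2659, 0.034]
eef_rot: [179.8, 0.1, -48.1]
contact_force: [-0.2, 0.1, -1.7]
gripper_width: 0.0279
gripper_force: 44.1
```

>>> send_rows([
  {"slide":[0,0,-0.2],"turn":0,"gripper":0.15},
  {"slide":[0,0,-0.4],"turn":0,"gripper":0.15},
  {"slide":[0,0,-0.6],"turn":0,"gripper":0.15},
  {"slide":[0,0,-0.7],"turn":0,"gripper":0.15},
  {"slide":[0,0,-0.7],"turn":0,"gripper":0.15},
])

```text
time_s: 7.9
tcp_pos: [0.6374, 0.2679, 0.1464]
eef_rot: [-179.6, -0.1, -48.1]
contact_force: [0.1, 0.1, -0.6]
gripper_width: 0.028
gripper_force: 44.1
```

```bash
python3 to.py .587 -.129 .14 -85.6
python3 - <<'E'
from h import *
s,t=cam('scene'),cam('top')
p=get_state()['tcp_pos']
for r in(s,t):
  m=near(green(r),r,[p[0],p[1],p[2]+.03],25);q=np.argwhere(m)[:,::-1];print(m.sum(),q.min(0),q.max(0)) if m.any() else print(0)
print(proj(s,[p+[0,0,.03]]))
E
```

```text
t 7.9 tcp [0.6374 0.2679 0.1464] rot [-1.7958e+02 -8.0000e-02 -4.8080e+01] w 0.028 gf 44.1 F [ 0.1  0.1 -0.6]
shares [1.744 2.018 0.043] turn 0.417
25 [323 235] [332 239]
0
[[327.31437294 233.1282534 ]]
```

>>> send_rows([
  {"slide":[0.15,0.17,0],"turn":0,"gripper":0.15},
  {"slide":[0.33,0.38,0],"turn":0,"gripper":0.15},
  {"slide":[0.51,0.59,0],"turn":0,"gripper":0.15},
  {"slide":[0.69,0.8,0],"turn":0,"gripper":0.15},
  {"slide":[0.8,0.93,0],"turn":0,"gripper":0.15},
])

```text
time_s: 8.42
tcp_pos: [0.6093, 0.0808, 0.1391]
eef_rot: [179.8, 0.1, -48.2]
contact_force: [-0.7, 0.4, -1.7]
gripper_width: 0.028
gripper_force: 44.1
```

>>> send_rows([
  {"slide":[0.15,0.17,0],"turn":0.06,"gripper":0.15},
  {"slide":[0.33,0.38,0],"turn":0.13,"gripper":0.15},
  {"slide":[0.51,0.59,0],"turn":0.2,"gripper":0.15},
  {"slide":[0.69,0.8,0],"turn":0.27,"gripper":0.15},
  {"slide":[0.8,0.93,0],"turn":0.34,"gripper":0.15},
])

```text
time_s: 8.83
tcp_pos: [0.5856, -0.1013, 0.1392]
eef_rot: [179.8, 0.0, -79.1]
contact_force: [-0.1, 0.4, -0.7]
gripper_width: 0.0279
gripper_force: 44.1
```

```bash
python3 to.py .587 -.129 .14 -85.6
```

```text
t 8.83 tcp [ 0.5856 -0.1013  0.1392] rot [ 1.7981e+02  2.0000e-02 -7.9110e+01] w 0.0279 gf 44.1 F [-0.1  0.4 -0.7]
shares [ 0.183  0.026 -0.005] turn 0.072
```

>>> send_rows([
  {"slide":[0.1,0.015,0],"turn":0.04,"gripper":0.15},
  {"slide":[0.183,0.026,0],"turn":0.072,"gripper":0.15},
  {"slide":[0.183,0.026,0],"turn":0.072,"gripper":0.15},
  {"slide":[0.183,0.026,0],"turn":0.072,"gripper":0.15},
  {"slide":[0.183,0.026,0],"turn":0.072,"gripper":0.15},
])

```text
time_s: 9.25
tcp_pos: [0.5888, -0.1256, 0.1397]
eef_rot: [179.9, 0.0, -85.1]
contact_force: [-0.1, -0.2, -0.7]
gripper_width: 0.0278
gripper_force: 44.1
```

```bash
python3 to.py .587 -.129 .12 -85.6
python3 - <<'E'
from h import *
s,t=cam('scene','pics/s5.png'),cam('top','pics/t5.png')
cv2.imwrite('pics/c5.png',np.hstack([cv2.resize(s['img'][150:235,210:275,::-1],(390,510),interpolation=2),cv2.resize(t['img'][165:265,285:360,::-1],(390,520),interpolation=2)[:510]]))
E
```

```text
t 9.25 tcp [ 0.5888 -0.1256  0.1397] rot [ 1.799e+02  2.000e-02 -8.513e+01] w 0.0278 gf 44.1 F [-0.1 -0.2 -0.7]
shares [0.022 0.014 0.131] turn 0.005
```

View pics/c5.png

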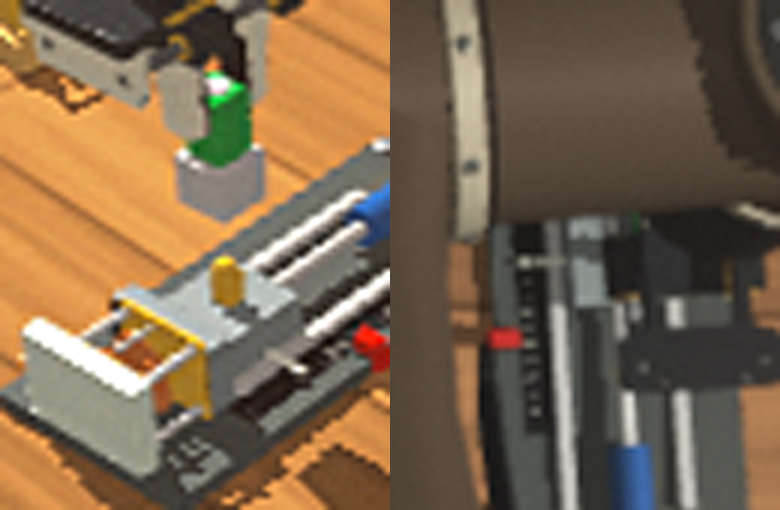

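```bash
cat > rel.py <<'E'
from h import *
from scipy.optimize import least_squares
s=cam('scene');q=get_state();p=q['tcp_pos'];th=np.radians(q['eef_rot'][2]+90)
f=lambda C:np.array([(a/6+210-.42,b/6+150-.42) for a,b in C])
sock=f([(178,195),(225,218),(265,187),(176,152),(223,175),(265,150)])
def corners(x,y,z,th,h,zs):
    P=np.array([[x+h*(a*np.cos(th)-b*np.sin(th)),y+h*(a*np.sin(th)+b*np.cos(th)),z+k] for k in zs for a,b in((1,-1),(1,1),(-1,1))]);return P
h=least_squares(lambda v:(proj(s,corners(*v,th,.018,(0,.032)))-sock).ravel(),[p[0],p[1],p[2]-.02])
print('tcp',p,'th',np.degrees(th));print('socket fit',h.x.round(4),'off',(h.x-p).round(4),h.fun.reshape(-1,2).round(1).tolist())
# z fixed
h2=least_squares(lambda v:(proj(s,corners(v[0],v[1],p[2]-.02,th,.018,(0,.032)))-sock).ravel(),p[:2]);print('z fixed',h2.x.round(4),h2.cost)
a,g,b=rgb(s);m=near((a-b>50),s,[.587,-.1285,.059],9);m[:,:244]=0;m[:190]=0;m[:,252:]=0
k=np.argwhere(m)[:,::-1];print(len(k),k.min(0),k.max(0))
F=fit((s,),(m,),POST,(.587,-.1285),np.radians(4.37));print('post',F)
E
python3 rel.py
```

```text
tcp [ 0.58934411 -0.12509046  0.1403081 ] th 4.900015133138709
socket fit [ 0.5398 -0.1846  0.0695] off [-0.0495 -0.0595 -0.0708] [[0.5, 0.1], [-0.1, 0.1], [0.2, 0.6], [0.1, -0.1], [-0.4, -0.2], [-0.3, -0.6]]
z fixed [ 0.5849 -0.1281] 1.238085980994319
48 [244 190] [250 200]
post (array([ 0.58482848, -0.13242337]), np.float64(18.390625), [np.float64(58.0)])
```

```bash
sed -i 's/m\[:190\]=0/m[:192]=0/' rel.py
cat >> rel.py <<'E'
k=np.argwhere(m)[:,::-1];print(k.min(0),k.max(0))
for P in((.587,-.1285),(.5885,-.1265),(.5865,-.1305),F[0]):
    B=proj(s,box(*P,np.radians(4.37),POST));print(P,'cols',B[:8,0].min().round(1),B[:8,0].max().round(1),'rows',B[:,1].min().round(1),B[:,1].max().round(1),' want 245.0 250.0 192.2 200.8')
E
python3 rel.py | tail -6
```

```text
post (array([ 0.58564145, -0.13097701]), np.float64(4.703125), [np.float64(43.0)])
[245 192] [250 200]
(0.587, -0.1285) cols 244.5 250.6 rows 192.3 201.4  want 245.0 250.0 192.2 200.8
(0.5885, -0.1265) cols 244.6 250.6 rows 192.7 201.9  want 245.0 250.0 192.2 200.8
(0.5865, -0.1305) cols 244.3 250.3 rows 192.0 201.1  want 245.0 250.0 192.2 200.8
[ 0.58564145 -0.13097701] cols 244.4 250.4 rows 191.8 200.9  want 245.0 250.0 192.2 200.8
```

Run:
```python
from plant import *
import numpy as np
for i in range(4):
    optics.capture('scene');s=get_state();print(s['time_s'],s['tcp_pos'].round(4),s['eef_rot'].round(2),s['contact_force'].round(1))
```

```text
9.5 [ 0.5895 -0.1252  0.1405] [179.99   0.   -85.11] [ 0.6  0.2 -0.3]
9.55 [ 0.5895 -0.1253  0.1406] [180.     0.   -85.12] [-0.1 -0.3 -1.4]
9.6 [ 0.5895 -0.1254  0.1406] [-180.      0.    -85.14] [ 0.2 -0.5 -1.9]
9.65 [ 0.5896 -0.1255  0.1407] [-179.99    0.    -85.15] [ 0.2  0.6 -1.7]
```

>>> send_rows([
  {"slide":[0.035,0.02,0],"turn":0.005,"gripper":0.15},
  {"slide":[0.035,0.02,0.08],"turn":0.005,"gripper":0.15},
  {"slide":[0.035,0.02,0.16],"turn":0.005,"gripper":0.15},
  {"slide":[0.035,0.02,0.23],"turn":0.005,"gripper":0.15},
  {"slide":[0.035,0.02,0.23],"turn":0.005,"gripper":0.15},
])

```text
time_s: 10.07
tcp_pos: [0.5852, -0.1316, 0.1038]
eef_rot: [179.8, 0.0, -85.7]
contact_force: [-1.4, 0.1, -1.7]
gripper_width: 0.0279
gripper_force: 44.1
```

Run:
```python
from h import *
for i in range(3): optics.capture('top')
s=cam('scene','pics/s6.png')
cv2.imwrite('pics/c6.png',cv2.resize(s['img'][155:215,215:285,::-1],(700,600),interpolation=2))
q=get_state();p=q['tcp_pos'];print(p,q['eef_rot'],q['contact_force'])
th=np.radians(q['eef_rot'][2]+90)
for dz in(-.021,-.0155):
    P=box(p[0],p[1]+.0009,th,[(.018,p[2]+dz),(.018,p[2]+dz+.032)])
    print(dz,((proj(s,P)-[215,155]+.5)*10).round().tolist())
print('post',((proj(s,box(.5866,-.13,np.radians(4.37),POST))-[215,155]+.5)*10).round().tolist())
```

```text
[ 0.58742117 -0.13154196  0.10678313] [-1.79949103e+02 -1.73193504e-02 -8.56327257e+01] [-0.39051154 -0.01911343 -1.68830064]
-0.021 [[321.0, 401.0], [246.0, 360.0], [394.0, 352.0], [319.0, 313.0], [314.0, 325.0], [238.0, 284.0], [389.0, 276.0], [313.0, 237.0]]
-0.0155 [[319.0, 388.0], [244.0, 347.0], [393.0, 339.0], [318.0, 300.0], [313.0, 311.0], [237.0, 271.0], [388.0, 263.0], [312.0, 224.0]]
post [[331.0, 467.0], [302.0, 451.0], [359.0, 448.0], [330.0, 432.0], [327.0, 426.0], [299.0, 410.0], [356.0, 407.0], [327.0, 391.0], [325.0, 395.0], [309.0, 386.0], [342.0, 385.0], [325.0, 376.0]]
```

View pics/c6.png

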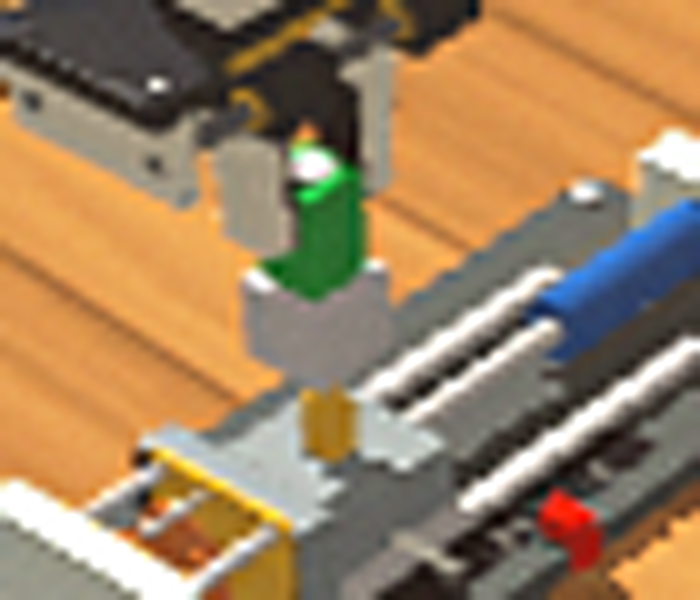

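Scene crop: socket bottom corner at (322,392) and post at (302–356, 390–460). Their columns line up, and the clip is at (570,530). I'll lower in steps, watching the force.

>>> send_rows([
  {"slide":[0,0.004,0.04],"turn":0,"gripper":0.15},
  {"slide":[0,0.004,0.08],"turn":0,"gripper":0.15},
  {"slide":[0,0.004,0.12],"turn":0,"gripper":0.15},
  {"slide":[0,0.004,0.14],"turn":0,"gripper":0.15},
  {"slide":[0,0.004,0.14],"turn":0,"gripper":0.15},
])

```text
time_s: 10.68
tcp_pos: [0.5859, -0.1314, 0.0841]
eef_rot: [179.9, 0.0, -85.6]
contact_force: [-0.2, -0.1, -1.2]
gripper_width: 0.0276
gripper_force: 44.1
```

```bash
python3 to.py .587 -.131 .066 -85.63
```

```text
t 10.68 tcp [ 0.5859 -0.1314  0.0841] rot [179.93   0.   -85.64] w 0.0276 gf 44.1 F [-0.2 -0.1 -1.2]
shares [-0.002 -0.007  0.12 ] turn -0.0
```

No contact force with the rim about 8 mm below the post top, so the bore is over the post. I'll continue down.

>>> send_rows([
  {"slide":[0,0,0.02],"turn":0,"gripper":0.15},
  {"slide":[0,0,0.04],"turn":0,"gripper":0.15},
  {"slide":[0,0,0.06],"turn":0,"gripper":0.15},
  {"slide":[0,0,0.08],"turn":0,"gripper":0.15},
  {"slide":[0,0,0.08],"turn":0,"gripper":0.15},
])

```text
time_s: 11.1
tcp_pos: [0.5864, -0.1313, 0.0725]
eef_rot: [-180.0, 0.0, -85.6]
contact_force: [1.6, 1.8, -3.4]
gripper_width: 0.028
gripper_force: 44.1
```

```bash
python3 to.py .587 -.131 .066 -85.63
```

```text
t 11.1 tcp [ 0.5864 -0.1313  0.0725] rot [-1.800e+02  1.000e-02 -8.564e+01] w 0.028 gf 44.1 F [ 1.6  1.8 -3.4]
shares [-0.002 -0.004  0.043] turn -0.0
```

>>> send_rows([
  {"slide":[0,0,0.015],"turn":0,"gripper":0.15},
  {"slide":[0,0,0.03],"turn":0,"gripper":0.15},
  {"slide":[0,0,0.045],"turn":0,"gripper":0.15},
  {"slide":[0,0,0.06],"turn":0,"gripper":0.15},
  {"slide":[0,0,0.06],"turn":0,"gripper":0.15},
])

```text
time_s: 11.52
tcp_pos: [0.5874, -0.1314, 0.0656]
eef_rot: [-179.9, -0.0, -85.6]
contact_force: [-1.6, 4.0, 9.3]
gripper_width: 0.0276
gripper_force: 44.6
```

```bash
python3 to.py .587 -.131 .066 -85.63
```

```text
t 11.52 tcp [ 0.5874 -0.1314  0.0656] rot [-1.7988e+02 -4.0000e-02 -8.5580e+01] w 0.0276 gf 44.6 F [-1.6  4.   9.3]
shares [-0.003  0.003 -0.002] turn 0.001
```

```bash
cat > clip.py <<'E'
from h import *
import sys
def measure(path=None):
    t=cam('top')
    if path: t['img']=cv2.imread(path)[:,:,::-1]
    a,g,b=rgb(t);e=np.array([np.cos(np.radians(4.37)),np.sin(np.radians(4.37)),0])
    w=np.clip(a-1.2*np.maximum(g,b)-10,0,None).astype(float);Y,X=np.mgrid[:420,:560]
    w[~((X>298)&(X<318)&(Y>215)&(Y<245))]=0
    c=np.array([(w*X).sum(),(w*Y).sum()])/w.sum();C=ray(t,[c],.023)[0]
    cl=optics.look_for('top','pointer_tip')
    return t,c,C,e
if __name__=='__main__':
    for f in('pics/top0.png','pics/t5.png'):
        t,c,C,e=measure(f);print(f,'clip px',c.round(2),C.round(4),'along from post',((C-[.5866,-.13,0])@e).round(4))
        print(t['img'][208:234,304:326].mean(2).astype(int))
E
python3 clip.py; python3 to.py .587 -.131 .066 -85.63
```

```text
pics/top0.png clip px [304.58 230.66] [ 0.5321 -0.0587  0.023 ] along from post -0.0489
[[ 61  70  71  63  40  27  27  26  27  28  52  85  84  71  51  90 131 127
  124 123 124 124]
 [ 57  71  73  66  43  28  28  27  26  27  47  80  89  77  52  89 130 119
  112 124 123 124]
 [ 51  72  72  63  37  26  26  26  26  26  44  75  88  77  50  78 109  94
   81 105 105 105]
 [ 51  71  72  61  38  27  26  27  26  27  43  74  90  77  51  58  67  66
   67  66  66  66]
 [ 52  73  72  66  47  28  28  28  27  25  41  73  90  77  51  56  66  65
   66  66  64  65]
 [ 50  72  71  71  59  28  27  26  27  28  37  67  89  78  56  55  67  66
   66  66  65  66]
 [ 53  73  70  60  53  51  88  88  60  70  72  86  97  92  71  64  86  92
   84  65  66  77]
 [ 55  74  66  54  49  71 127 126  85  96  96 101 105 103  84  73 110 125
  113  90  91  95]
 [ 53  74  72  70  63  51  76  76  52  51  55  75  93  84  64  69 105 123
  123 123 123 112]
 [ 55  76  72  71  60  32  26  27  27  25  33  62  89  82  61  66 103 124
  122 122 122 123]
 [ 55  74  71  71  59  33  33  41  30  27  31  59  88  81  62  64  96 124
  124 12
[... 3366 characters left out ...]
  78  87  82  69  68  58  32  27  64 146 197 170  90  82  69
   45  45  47  61]
 [ 72 101 100 100 100  93  58  36  37  34  29  48 134 197 172 101  82  69
   46  47  46  60]
 [ 68  98 101 103 103  95  81  85  77  48  27  48 135 197 173 100  81  69
   46  45  45  61]
 [ 60  86  91  93  94  88  87 108  95  55  27  46 131 198 177 110  82  70
   44  47  48  61]
 [ 43  58  72  68  71  65  41  37  35  32  27  37 127 198 180 123  82  71
   46  45  46  61]
 [ 43  63  82  81  83  72  51  56  58  49  27  35 125 199 181 123  83  70
   48  47  48  62]]
t 11.72 tcp [ 0.5875 -0.1314  0.0656] rot [-1.7986e+02 -3.0000e-02 -8.5590e+01] w 0.0278 gf 44.6 F [-1.   3.1  9.1]
shares [-0.003  0.003 -0.002] turn 0.0
```

```bash
cat > clip2.py <<'E'
from h import *
t=cam('top');e=np.array([np.cos(np.radians(4.37)),np.sin(np.radians(4.37)),0])
def clip(img):
    i=img.astype(float);w=np.clip(i[...,0]-(i[...,1]+i[...,2])/2-25,0,None)[222:240,305:309];print(w.sum(1).round())
    return 222+(w.sum(1)*np.arange(18)).sum()/w.sum()
for f in('pics/top0.png','pics/t5.png'):
    v=clip(cv2.imread(f)[:,:,::-1]);P=ray(t,[(309.5,214.95)],.020)[0];C=ray(t,[(306.5,v)],.023)[0]
    print(v,P.round(4),C.round(4),'travel',((P-C)@e).round(4))
s0=cv2.imread('pics/scene0.png')[:,:,::-1];s=cam('scene')
i=s0.astype(float);w=np.clip(i[...,0]-1.9*np.maximum(i[...,1],i[...,2])-5,0,None);w[:200]=0;w[218:]=0;w[:,:260]=0;w[:,285:]=0
q=np.argwhere(w>0)[:,::-1];print(q.min(0),q.max(0));
# model clip box 12 x D x (12..24) at rig lateral 60..60+D
for D in(.012,.016):
  for tr in(.045,.048,.051):
    n=np.array([-e[1],e[0],0]);o=P*[1,1,0]-tr*e
    B=np.array([o+a*e+l*n+[0,0,z] for a in(-.006,.006) for l in(.002,.002+D) for z in(.012,.024)]);b=proj(s,B);b2=proj(t,B);print(D,tr,b.min(0).round(1),b.max(0).round(1),'top',b2.min(0).round(1),b2.max(0).round(1))
E
python3 clip2.py
```

```text
[  0.   0.   0.   0.   0.   0. 256. 448. 444. 330.   3.   0.   0.   0.
   0.   0.   0.   0.]
229.57852077001013 [ 0.583  -0.0739  0.02  ] [ 0.5357 -0.0648  0.023 ] travel 0.0464
[  0.   0.   0.   0.   0.   0. 308. 517. 515. 390.   4.   0.   0.   0.
   0.   0.   0.   0.]
229.57682329201498 [ 0.583  -0.0739  0.02  ] [ 0.5357 -0.0648  0.023 ] travel 0.0464
[269 204] [274 211]
0.012 0.045 [267.4 203.9] [272.3 209.5] top [305.6 227. ] [310.  231.3]
0.012 0.048 [268.  203.5] [272.9 209.1] top [305.7 228. ] [310.  232.3]
0.012 0.051 [268.6 203.1] [273.5 208.7] top [305.7 228.9] [310.1 233.2]
0.016 0.045 [267.4 203.9] [273.2 210. ] top [304.4 227. ] [310.  231.4]
0.016 0.048 [268.  203.5] [273.7 209.6] top [304.4 228. ] [310.  232.3]
0.016 0.051 [268.6 203.1] [274.3 209.2] top [304.5 228.9] [310.1 233.3]
```

Seated: TCP z 0.0656, which matches the bench offset of 0.021 plus 0.045, with a 9 N upward reaction. The pointer-to-clip distance along the slide is about 46 mm. Pulling open along tool +y, slowly, after relieving the slight side force.

>>> send_rows([
  {"slide":[-0.006,0.02,0],"turn":0,"gripper":0.15},
  {"slide":[-0.006,0.05,0],"turn":0,"gripper":0.15},
  {"slide":[-0.006,0.09,0],"turn":0,"gripper":0.15},
  {"slide":[-0.006,0.13,0],"turn":0,"gripper":0.15},
  {"slide":[-0.006,0.15,0],"turn":0,"gripper":0.15},
], newtons=55)

```text
time_s: 12.23
tcp_pos: [0.5667, -0.1327, 0.0658]
eef_rot: [-179.6, -0.1, -85.6]
contact_force: [6.8, -1.1, 2.2]
gripper_width: 0.0278
gripper_force: 54.5
```

```bash
python3 to.py .5412 -.1345 .0656 -85.63;python3 - <<'E'
from h import *
t=cam('top','pics/t7.png');print(t['img'][212:236,304:318].mean(2).astype(int)); print(get_state()['tcp_pos'])
E
```

```text
t 12.23 tcp [ 0.5667 -0.1327  0.0658] rot [-1.7964e+02 -7.0000e-02 -8.5590e+01] w 0.0278 gf 54.5 F [ 6.8 -1.1  2.2]
shares [-0.001  0.171  0.001] turn 0.0
[[ 54  60  75  75  75  75  74  76  75  75  76  76  76  74]
 [ 53  60  75  75  74  76  75  75  74  73  75  73  74  75]
 [ 51  60  74  73  73  73  74  73  73  72  72  73  73  74]
 [ 50  59  73  72  73  72  74  72  72  72  71  72  72  72]
 [ 51  57  71  72  72  71  70  72  71  71  71  71  71  72]
 [ 50  57  71  70  70  71  71  70  71  71  71  70  70  69]
 [ 50  57  68  67  69  70  70  68  67  68  68  66  68  68]
 [ 47  54  69  67  66  68  67  67  67  66  67  67  66  66]
 [ 48  54  65  66  66  66  65  65  64  65  66  65  65  65]
 [ 48  55  63  63  63  63  64  62  65  63  63  63  62  61]
 [ 46  55  61  62  60  61  62  62  61  60  59  60  60  59]
 [ 40  53  60  58  58  59  57  57  57  56  57  56  57  57]
 [ 40  53  55  54  54  54  54  53  52  50  49  52  60  62]
 [ 40  54  59  60  60  57  42  41  38  38  34  49  76  87]
 [ 41  57  71  74  78  64  27  26  26  25  28  48  87 103]
 [ 53  53  72  73  78  65  33  35  32  26  25  48  88 104]
 [ 67  72  72  78  85  76  49  42  39  28  27  44  83 104]
 [ 71 100  99  97  99  92  57  37  34  30  26  42  81 106]
 [ 68  98 100 101 101  93  80  86  78  47  27  48 108 149]
 [ 65  85  91  89  92  88  87 109  95  55  27  44 129 196]
 [ 58  57  69  67  69  64  42  34  35  32  25  37 125 197]
 [ 58  61  83  79  81  70  52  57  56  47  26  35 124 197]
 [ 60  62  85  80  80  74  61  67  66  55  28  30 122 198]
 [ 61  63  82  80  82  74  50  35  36  36  32  31 122 198]]
[ 0.56630243 -0.13269825  0.06577757]
```

>>> send_rows([
  {"slide":[0,0.035,0],"turn":0,"gripper":0.15},
  {"slide":[0,0.07,0],"turn":0,"gripper":0.15},
  {"slide":[0,0.11,0],"turn":0,"gripper":0.15},
  {"slide":[0,0.15,0],"turn":0,"gripper":0.15},
  {"slide":[0,0.165,0],"turn":0,"gripper":0.15},
])

```text
time_s: 12.7
tcp_pos: [0.5429, -0.1345, 0.0658]
eef_rot: [-179.6, -0.1, -85.6]
contact_force: [9.5, -2.2, -1.1]
gripper_width: 0.0274
gripper_force: 54.5
```

>>> send_rows([
  {"slide":[0,0,0],"turn":0,"gripper":0.15},
  {"slide":[0,0,0],"turn":0,"gripper":0.15},
  {"slide":[0,0,0],"turn":0,"gripper":0.15},
  {"slide":[0,0,0],"turn":0,"gripper":0.15},
  {"slide":[0,0,0],"turn":0,"gripper":0.15},
])

```text
time_s: 13.12
tcp_pos: [0.5433, -0.1345, 0.0658]
eef_rot: [-179.6, -0.1, -85.6]
contact_force: [6.4, -1.7, 1.7]
gripper_width: 0.0279
gripper_force: 54.5
```

```bash
python3 to.py .5412 -.1345 .0656 -85.63;python3 - <<'E'
from h import *
s=cam('scene','pics/s8.png')
cv2.imwrite('pics/c8.png',cv2.resize(s['img'][165:225,225:295,::-1],(700,600),interpolation=2))
e=np.array([.9971,.0762,0]);n=np.array([-.0762,.9971,0])
P0=np.array([.583,-.0739,.02])
f=lambda X:((proj(s,[X])[0]-[225,165]+.5)*10).round()
for tr in(.040,.043,.046,.049):print(tr,'tip',f(P0-tr*e),'root',f(P0-tr*e-.02*n),'clip inner edges', f(P0-.0463*e+.002*n+.006*e+[0,0,.004]),f(P0-.0463*e+.002*n-.006*e+[0,0,.004]))
E
```

```text
t 13.12 tcp [ 0.5433 -0.1345  0.0658] rot [-1.7957e+02 -8.0000e-02 -8.5580e+01] w 0.0279 gf 54.5 F [ 6.4 -1.7  1.7]
shares [-0.001  0.014  0.002] turn 0.001
0.04 tip [427. 415.] root [385. 393.] clip inner edges [432. 408.] [454. 392.]
0.043 tip [433. 411.] root [391. 389.] clip inner edges [432. 408.] [454. 392.]
0.046 tip [439. 407.] root [397. 385.] clip inner edges [432. 408.] [454. 392.]
0.049 tip [444. 403.] root [403. 380.] clip inner edges [432. 408.] [454. 392.]
```

View pics/c8.png

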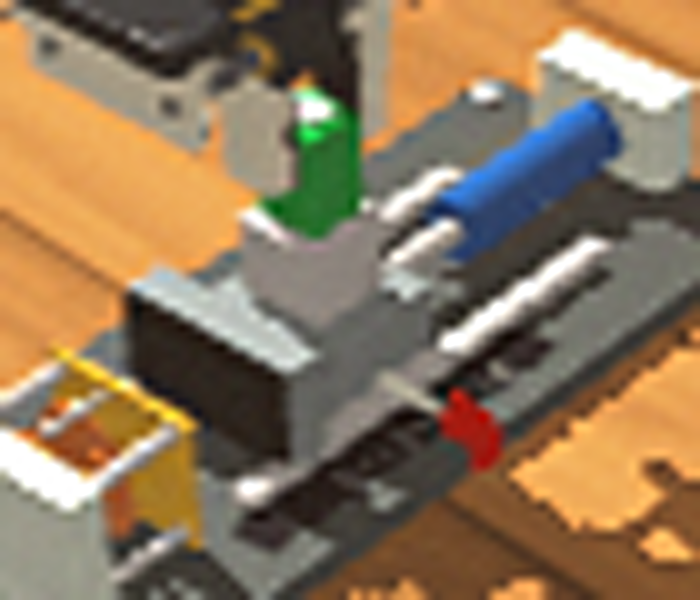

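The crop shows the handle seated flush on the carriage, the jaw open, the movement in place, and the pointer ((380,378) to about (440,408)) meeting the clip (440–500, 390–470) near its +x side. I'll measure the pointer line numerically to centre it.

```bash
cat > ptr.py <<'E'
from h import *
e=np.array([.9971,.0762,0]);n=np.array([-.0762,.9971,0]);O=np.array([.5866,-.13,0])
def rect(r,img,z,lat=(.03,.085),al=(-.08,.02),k=.0005):
    A=np.arange(al[0],al[1],k);L=np.arange(lat[0],lat[1],k)
    P=np.array([[O+a*e+l*n+[0,0,z] for a in A] for l in L]);uv=proj(r,P).reshape(len(L),len(A),2).astype(np.float32)
    return A,L,cv2.remap(img,uv[...,0],uv[...,1],cv2.INTER_LINEAR).astype(float)
if __name__=='__main__':
    s=cam('scene')
    import sys
    for f in sys.argv[1:]:
        I=cv2.imread(f)[:,:,::-1];A,L,W=rect(s,I,.02)
        for lo,hi in((.044,.049),(.049,.054),(.054,.058)):
            b=W[(L>=lo)&(L<hi)].mean((0,2));k=np.argsort(b);pk=[(round(A[i]*1000,1),int(b[i])) for i in range(2,len(A)-2) if b[i]==b[max(0,i-8):i+9].max() and b[i]>60]
            print(f,lo,pk)
        A,L,V=rect(s,I,.024);red=V[...,0]-(V[...,1]+V[...,2])/2
        for lo,hi in((.06,.063),(.063,.067),(.067,.071),(.071,.075)):
            w=red[(L>=lo)&(L<hi)].mean(0);i=np.where(w>55)[0];print('  red z24 lat',lo,[round(1000*A[j],1) for j in (i.min(),i.max())] if len(i) else None)
E
python3 ptr.py pics/scene0.png pics/s5.png pics/s8.png
```

```text
pics/scene0.png 0.044 [(np.float64(-75.0), 69), (np.float64(-60.0), 71), (np.float64(-38.5), 80), (np.float64(-22.5), 75), (np.float64(-14.5), 65), (np.float64(-1.5), 153), (np.float64(13.5), 78)]
pics/scene0.png 0.049 [(np.float64(-1.0), 202), (np.float64(-0.5), 202)]
pics/scene0.png 0.054 [(np.float64(-76.0), 94), (np.float64(-54.0), 76), (np.float64(-47.0), 73), (np.float64(-33.0), 84), (np.float64(-25.0), 101), (np.float64(-2.0), 188)]
  red z24 lat 0.06 [np.float64(-54.5), np.float64(-40.0)]
  red z24 lat 0.063 [np.float64(-54.0), np.float64(-36.0)]
  red z24 lat 0.067 [np.float64(-53.5), np.float64(-33.0)]
  red z24 lat 0.071 [np.float64(-52.5), np.float64(-31.5)]
pics/s5.png 0.044 [(np.float64(-75.0), 75), (np.float64(-60.0), 78), (np.float64(-50.5), 66), (np.float64(-39.0), 86), (np.float64(-23.0), 81), (np.float64(-14.5), 73), (np.float64(-1.5), 165), (np.float64(13.5), 86)]
pics/s5.png 0.049 [(np.float64(-1.0), 207)]
pics/s5.png 0.054 [(np.float64(-76.0), 98), (np.float64(-54.0), 82), (np.float64(-47.5), 79), (np.float64(-33.0), 91), (np.float64(-24.5), 111), (np.float64(-2.0), 201)]
  red z24 lat 0.06 [np.float64(-54.5), np.float64(-40.0)]
  red z24 lat 0.063 [np.float64(-54.0), np.float64(-36.0)]
  red z24 lat 0.067 [np.float64(-54.0), np.float64(-33.0)]
  red z24 lat 0.071 [np.float64(-52.5), np.float64(-31.5)]
pics/s8.png 0.044 [(np.float64(-75.5), 77), (np.float64(-59.5), 83), (np.float64(-44.5), 162), (np.float64(-23.0), 83), (np.float64(-14.5), 76), (np.float64(-2.0), 89), (np.float64(13.5), 92)]
pics/s8.png 0.049 [(np.float64(-44.0), 160)]
pics/s8.png 0.054 [(np.float64(-76.0), 101), (np.float64(-54.5), 68), (np.float64(-44.5), 134)]
  red z24 lat 0.06 [np.float64(-54.5), np.float64(-44.5)]
  red z24 lat 0.063 [np.float64(-53.5), np.float64(-36.0)]
  red z24 lat 0.067 [np.float64(-52.0), np.float64(-33.0)]
  red z24 lat 0.071 [np.float64(-51.5), np.float64(-31.0)]
```

Pointer travel is 43 mm and the clip middle is at about 46.4 mm, so I'll pull 3.3 mm more.

>>> send_rows([
  {"slide":[0,0.008,0],"turn":0,"gripper":0.15},
  {"slide":[0,0.016,0],"turn":0,"gripper":0.15},
  {"slide":[0,0.023,0],"turn":0,"gripper":0.15},
  {"slide":[0,0.023,0],"turn":0,"gripper":0.15},
  {"slide":[0,0.023,0],"turn":0,"gripper":0.15},
])

```text
time_s: 13.63
tcp_pos: [0.5401, -0.1347, 0.0658]
eef_rot: [-179.5, -0.1, -85.6]
contact_force: [8.7, -1.0, 1.5]
gripper_width: 0.0275
gripper_force: 54.5
```

```bash
python3 to.py .5412 -.1345 .0656 -85.63;python3 - <<'E'
from h import *
for i in range(4): cam('scene')
cam('scene','pics/s9.png');q=get_state();print(q['tcp_pos'],q['contact_force'],q['gripper_width'])
E
python3 ptr.py pics/s9.png
```

```text
t 13.63 tcp [ 0.5401 -0.1347  0.0658] rot [-1.7955e+02 -8.0000e-02 -8.5570e+01] w 0.0275 gf 54.5 F [ 8.7 -1.   1.5]
shares [-0.001 -0.007  0.001] turn 0.001
[ 0.54013092 -0.13468792  0.06581866] [ 9.38988913 -1.59773462  1.51413361] 0.027634168398353833
pics/s9.png 0.044 [(np.float64(-75.0), 78), (np.float64(-59.5), 81), (np.float64(-47.5), 157), (np.float64(-37.0), 90), (np.float64(-23.0), 87), (np.float64(-14.5), 76), (np.float64(-2.0), 88), (np.float64(13.5), 88)]
pics/s9.png 0.049 [(np.float64(-48.0), 157)]
pics/s9.png 0.054 [(np.float64(-76.0), 100), (np.float64(-47.0), 151)]
  red z24 lat 0.06 [np.float64(-51.0), np.float64(-41.0)]
  red z24 lat 0.063 [np.float64(-52.5), np.float64(-36.5)]
  red z24 lat 0.067 [np.float64(-52.0), np.float64(-33.0)]
  red z24 lat 0.071 [np.float64(-51.5), np.float64(-31.0)]
```

The pointer is at −47.4 mm with the clip middle at about −47.6 mm, and the hold is steady with the handle seated. Handing in.

```bash
python3 -c "
from plant import order
print(order.close_job())"
```

```text
the job is handed in; nothing more can be done
None
```

I handed the job in with the green handle seated on the post and the gripper still holding the jaw open about 46 mm against its spring. By my camera measurement the pointer is within about 1 mm of the red clip's middle, and the judge's result has not come back.

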